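# Fit the tube holder on the shaker drive and lock it

## Task

Fit the two-tube holder onto the tube shaker: set its square foot in the round well and, pressing lightly, turn it little by little until the foot drops into the square recess and the holder's flange sits flush on the well's rim. Then throw the shaker's locking lever all the way over and leave the holder seated, without disturbing the other things on the bench.

Things in the scene. Friction and masses are not known exactly. Their poses are not given: they have to be found in the camera images.
- holder: the two-tube holder, loose, upright on the bench, about 0.12 kg. From its origin (centre of the foot's underside) up: steel square foot 26 x 26 mm, 0 to 20 mm; round grey flange 56 mm across, 20 to 26 mm; grey block 56 mm (x) by 30 mm (y), 26 to 64 mm, with two dark tube openings in its top. Foot and block sides are parallel. z up; grip it across y.
- shaker: the tube shaker, fixed: white box 160 mm (x) by 200 mm (y), top 75 mm above the bench, carrying a steel round drive collar (76 mm outside diameter, rim 99 mm above the bench, axis at x 0, y +35 mm) and a locking lever. In the collar, 8 mm below its rim, is the flat top of an aluminium hub with a central square recess. Origin: centre of its underside; z up.
- shaker_well (a point): centre of the collar's rim, the mouth of the well: 41 mm across, 8 mm deep to the hub. Hub recess: 29 mm square, 1.5 mm chamfer, 14 mm deep. The hub cannot turn and stands at any angle about the vertical, given by no reading (this point's axes are the shaker's): see or feel it. Holder's origin: 8 mm below this point when the foot rests on the hub, 20 mm when seated, flange on rim.
- lock (a joint): angle of the locking lever: about 0 = open, leaning toward the shaker's -x side; 1.0 = locked, leaning toward the shaker's +x side. It turns about the shaker's y axis, stays where it is left and needs about 1 to 2 N at the ball. The starting value is 0 to 0.15.
- lock_tip (a point): centre of the lever's black ball, 26 mm diameter, 60 mm from the pivot on a 10 mm steel rod. Pivot in the shaker's frame: x 0, y -62, z 97 mm. The ball swings in an arc from x -29 to +29 mm, about 150 mm above the bench at both ends, 157 mm midway. Pivot block: 70 mm (x) by 50 mm (y), top 100 mm above the bench.
- cup_head: bystander: a round cup head, an open grey cup 52 mm across on a short round foot, 50 mm tall in all, loose, standing on the bench; it may stand where the holder might have been. Origin: centre of its underside.
- vial: bystander: small amber glass vial with a white cap, 26 mm across, 50 mm tall, loose, upright. Origin: centre of its underside.
- beaker: bystander: glass beaker, 60 mm across, 70 mm tall, loose, upright. Origin: centre of its underside.
- blower: bystander: orange rubber air blower bulb, 56 mm across, 90 mm tall with its nozzle up, loose. Origin: centre of its underside.

How it is judged:
By the outcome, as a careful person would: the job done as asked, in the order asked, and still so for the second after the job is handed in, with the robot touching nothing.
It also fails if it takes over 72 s, if anything falls off the work surface, if the arm or the gripper's body presses on something with over 40 N, if the wrist force passes 120 N, or if a joint passes its speed limit or range.

## Robot

A 7-joint arm with a two-finger parallel gripper is mounted at the origin on the work surface. World frame = base frame: x ahead of the robot, y to its left, z up, the work surface at z = 0. Lengths are in m, angles in rad, forces in N, time in s.
With the tool pointing down it reaches from about 0.4 to 0.85 m from the base axis. Payload 10.4 kg.
Tool frame: the origin (TCP) lies between the finger pads; the fingertips stand 14 mm ahead of it and the grasp point (between the pads) lies 5 mm behind it (r.finger_overhang is the z of the fingertips in the tool frame, in m); z points along the fingers, y is the line along which they close (so a half turn about z gives the same grasp; the last joint's range is limited). The gripper opens to 87 mm and grips with 3 to 60 N. Pads are 19 mm wide; open, the fingers measure 117 mm over their backs; the gripper's body (75 mm by 190 mm) begins 51 mm behind the grasp point.
Start: joints at [1.131, 0.332, -0.065, 1.46, 0.022, 1.35, -0.088], TCP at [0.253, -0.572, 0.237] pointing down, gripper open.
Joint ranges: [-2.6, 2.6], [-0.5, 2.12], [-1.47, 1.34], [0.16, 2.42], [-1.27, 4.41], [0.06, 2.06], [-2.6, 2.6]. Speed limits (rad/s): [2.22, 2.22, 2.79, 2.79, 3.14, 3.14, 3.14].

## Interface

Orientations are given as a unit quaternion [x, y, z, w].
In Python, from bench import r, optics gives the robot as it stands.
- The arm moves only by the shell command python3 -m pendant 'ROWS' [FORCE]. ROWS is JSON, a list of rows, each a list of 7 numbers: the closure, from -1 (fully open) to 1 (shut), then the shift along the tool's x, y, z scaled (see below), then the turn, a rotation vector about the tool's x, y, z scaled (see below). In form: [[grip, x, y, z, rx, ry, rz], ...]. A call has 1 to 8 rows; each row is the pose to reach, as a shift and turn from the pose commanded when the call began, along the tool's axes at that moment; what a row does not reach only later rows make up. The controller multiplies each number of a shift by 0.3 m and each number of a turn by 120 degrees. A row lasts 1/8 s, in which the tool goes at most 62.5 mm and 10.7 degrees, less where a joint would pass 70% of its speed; a pose out of reach is approached as far as the arm can. A call with a number of a shift or a turn outside -1 to 1 is refused whole. A call with a gripper value outside its range is refused whole. The fingers move at their own pace and stop on an object; FORCE is the grip in N (left out, the last holds). Time passes only in rows, so rows that repeat a pose let the fingers close. It gives the time, the measured TCP pose, the force, the opening and the grip force at its end, in the units of the state.
- r.read_state(): the state, without advancing time (a new reading comes with each control period).
- optics.camera(name): name is "side" or "top"; returns a dict with "pixels" (420x560x3 uint8, red, green, blue), "vfov" (degrees; the focal length in pixels is half the picture's height over the tangent of half this angle, whatever the lens; pixels are square), "cx", "cy" (the principal point, pixels), "D" ([k1, k2, p1, p2, k3] as OpenCV has them; the pictures are not rectified), "rvec" (rotation vector, rad) and "tvec" (3), from world to camera coordinates, as OpenCV has them. Camera axes: x right, y down, z forward; pixel columns grow to the right and rows downward; lengths in m; the calibration is good to about 2 mm. A picture is of the moment at which its call begins. There is no depth.
- r.close_job(): hands the job in; it is judged then, once.
The state is a dict: "time": time; "joint_positions": joint angles; "joint_vel": joint speeds; "joint_torque": joint torques, N m; "ee_pos": TCP position; "eef_rot": TCP orientation; "ft_force": force on the tool from outside, world axes, zero at the start; "torque": the same for the moment, N m; "width": finger opening in m; "grip_force": force on a finger pad.
Only numpy, scipy, OpenCV 4.12 (cv2) and the standard library are available. Lean on these libraries where they do the work, as an engineer would, in place of code of your own. Each camera call takes 0.05 s, during which the arm holds its last target. There are 200 camera calls.

## Working session

There is one attempt and no reset: what is moved stays moved. The work goes in short steps, Python scripts to look and compute and a shell command to move; the robot and the scene stay as the last step left them, time stands still between calls to the robot, and variables do not carry over. Pictures are saved under pics/ and viewed, at most 10 in all, crops included, and the job is handed in when it is done.

```bash
mkdir -p pics; ls; python3 - <<'E'
from bench import r, optics
import cv2,pickle
for n in("top","side"):
    c=optics.camera(n); pickle.dump(c,open(n+".pkl","wb"))
    cv2.imwrite(f"pics/{n}0.png",c["pixels"][:,:,::-1])
    print(n,c["vfov"],c["cx"],c["cy"],c["D"],c["rvec"],c["tvec"])
s=r.read_state();print(s)
E
```

```text
pics
top 47.05203614915462 283.62785105262 199.37338820975214 [-0.04855775  0.          0.          0.          0.        ] [ 2.24238858 -1.9533283   0.21133865] [-0.10124166  0.57420088  0.90558802]
side 47.4475714003083 294.1110824979787 209.60211622121543 [-0.03625454  0.          0.          0.          0.        ] [ 2.14007653 -0.08598852  0.04285176] [-0.57147883  0.10873039  1.09102365]
{'time': 0.1, 'joint_positions': array([ 1.1313935 ,  0.33283688, -0.06468376,  1.46086708,  0.02158087,
        1.34991707, -0.08847446]), 'joint_vel': array([ 0.00015069, -0.00142005, -0.00107181, -0.00153774, -0.00234223,
        0.00067054, -0.00015852]), 'joint_torque': array([ 8.52748963e-04, -6.24543786e+01,  2.43075838e-02, -3.90721357e+01,
       -6.13968750e-02,  3.65353434e-02, -1.86078459e-07]), 'ee_pos': array([ 0.25288008, -0.57118381,  0.23581118]), 'eef_rot': array([ 9.78360059e-01,  2.06908554e-01, -1.61135485e-04, -6.47203539e-04]), 'ft_force': array([ 0.44559035, -0.40389075,  0.27393451]), 'torque': array([ 0.03730491, -0.00763816, -0.00738101]), 'grip_force': 0.0, 'width': 0.08707874175488367}
```

View pics/top0.png

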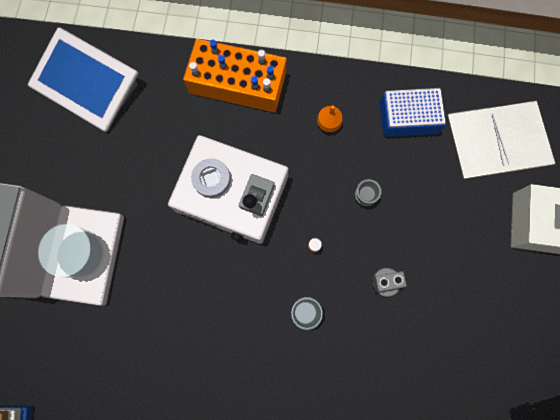

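View pics/side0.png

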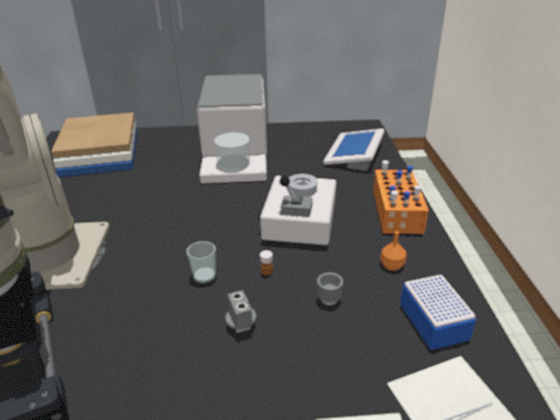

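The top view shows the holder at (389,282), the shaker at (230,188) with its collar at (210,178) and its lever ball at (250,200), the cup at (368,193), the vial at (315,245), the beaker at (307,313) and the blower at (330,119). Next I'll look at magnified crops of the holder and shaker.

```bash
cat > h.py <<'E'
import numpy as np,cv2,pickle
class Cam:
    def __init__(s,c):
        s.im=c["pixels"][:,:,::-1].copy();f=s.im.shape[0]/2/np.tan(np.radians(c["vfov"]/2))
        s.K=np.array([[f,0,c["cx"]],[0,f,c["cy"]],[0,0,1]]);s.D=np.array(c["D"]);s.rv=np.array(c["rvec"]);s.t=np.array(c["tvec"]);s.R=cv2.Rodrigues(s.rv)[0];s.C=-s.R.T@s.t
    def ray(s,uv):
        n=cv2.undistortPoints(np.array([[uv]],float),s.K,s.D)[0,0];d=s.R.T@[n[0],n[1],1];return d/np.linalg.norm(d)
    def at(s,uv,z):
        d=s.ray(uv);return s.C+d*(z-s.C[2])/d[2]
    def proj(s,P): return cv2.projectPoints(np.array(P,float).reshape(-1,1,3),s.rv,s.t,s.K,s.D)[0][:,0]
    def crop(s,x,y,w,h,k): return cv2.resize(s.im[y:y+h,x:x+w],None,fx=k,fy=k,interpolation=cv2.INTER_CUBIC)
def tri(a,ua,b,ub):
    A=[];B=[]
    for c,u in((a,ua),(b,ub)):
        d=c.ray(u);M=np.eye(3)-np.outer(d,d);A.append(M);B.append(M@c.C)
    return np.linalg.lstsq(np.vstack(A),np.hstack(B),rcond=None)[0]
def load(): return [Cam(pickle.load(open(n+".pkl","rb"))) for n in("top","side")]
def snap(): 
    from bench import optics
    for n in("top","side"): pickle.dump(optics.camera(n),open(n+".pkl","wb"))
    return load()
E
python3 - <<'E'
from h import *
t,s=load()
a=np.hstack([t.crop(160,130,80,60,5)[:, :],t.crop(360,255,80,60,5)])
a=np.hstack([t.crop(165,130,130,115,3),t.crop(365,262,50,43,8)[:345]])
b=np.hstack([s.crop(255,165,90,80,4)[:250],s.crop(215,280,54,62,4)[:250]])
b=np.hstack([s.crop(255,165,90,80,4)[:250],cv2.copyMakeBorder(s.crop(215,280,54,62,4),0,2,0,0,0)[:250]])
w=max(a.shape[1],b.shape[1])
f=lambda m:cv2.copyMakeBorder(m,0,0,0,w-m.shape[1],0)
o=np.vstack([f(a[:344]),f(b)]);print(o.shape,a.shape,b.shape);cv2.imwrite("pics/m1.png",o)
print(t.C,s.C)
E
```

```text
Traceback (most recent call last):
ValueError: all the input array dimensions except for the concatenation axis must match exactly, but along dimension 0, the array at index 0 has size 345 and the array at index 1 has size 344
```

```bash
cat >> h.py <<'E'
def mosaic(rows,fn):
    def pad(m,h,w): return cv2.copyMakeBorder(m,0,h-m.shape[0],0,w-m.shape[1],cv2.BORDER_CONSTANT)
    R=[np.hstack([pad(m,max(x.shape[0] for x in r),m.shape[1]) for m in r]) for r in rows]
    W=max(x.shape[1] for x in R);o=np.vstack([pad(x,x.shape[0],W) for x in R]);print(o.shape);cv2.imwrite(fn,o)
E
python3 - <<'E'
from h import *
t,s=load()
mosaic([[t.crop(165,130,130,115,3),t.crop(365,262,48,43,8)],[s.crop(258,170,85,62,4),s.crop(215,285,54,50,5)]],"pics/m1.png")
print(t.C,s.C)
E
```

```text
(595, 774, 3)
[ 0.3790516  -0.04834999  1.00698975] [ 0.50416708 -0.90180376  0.67919693]
```

View pics/m1.png

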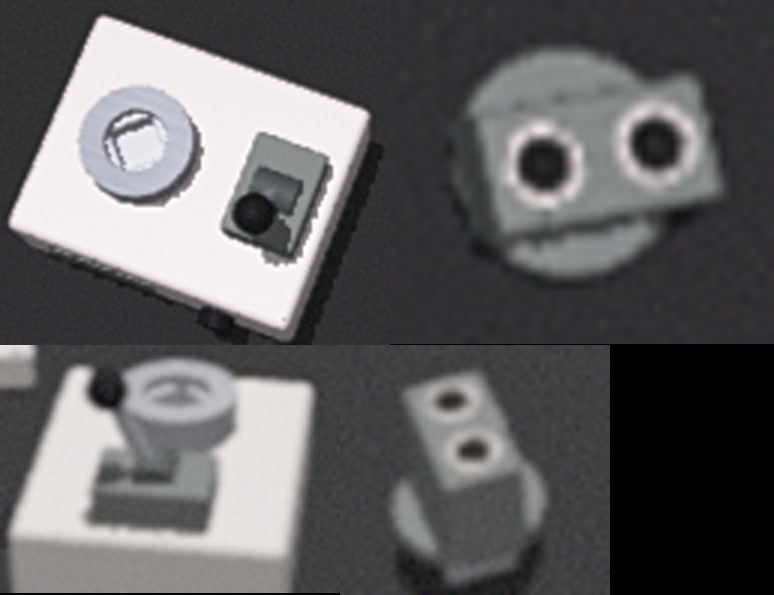

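Crops: in the top view the holder's tube openings are at mosaic (545,163) and (657,143). The box corners are at (100,15), (370,112), (285,338) and (12,228), the collar's outer rim is centred near (138,142), and the ball is at (253,213). The recess shows as a rotated bright square.

```bash
python3 - <<'E'
from h import *
t,s=load()
T1=lambda u,v:((u+.5)/3+164.5,(v+.5)/3+129.5)
T2=lambda u,v:((u-390+.5)/8+364.5,(v+.5)/8+261.5)
S1=lambda u,v:((u+.5)/4+257.5,(v-345+.5)/4+169.5)
S2=lambda u,v:((u-340+.5)/5+214.5,(v-345+.5)/5+284.5)
P=lambda *a:print(*[np.round(x,4) if not isinstance(x,str) else x for x in a])
h1=tri(t,T2(545,163),s,S2(452,401));h2=tri(t,T2(657,143),s,S2(473,449))
# which match: test both
g1=tri(t,T2(545,163),s,S2(473,449));g2=tri(t,T2(657,143),s,S2(452,401))
P("holes",h1,h2,"alt",g1,g2)
for z in(.064,h1[2]):
  a,b=[t.at(T2(*q),z) for q in((545,163),(657,143))];P("top@",z,(a+b)/2,np.linalg.norm(a-b),np.degrees(np.arctan2(*(b-a)[1::-1])))
  a,b=[s.at(S2(*q),z) for q in((452,401),(473,449))];P("side@",z,(a+b)/2,np.linalg.norm(a-b))
c=[t.at(T2(*q),.064) for q in((478,115),(697,75),(722,190),(503,238))];P("block",sum(c)/4,[np.linalg.norm(c[i]-c[i-1])for i in range(4)])
c=[t.at(T1(*q),.075) for q in((100,15),(370,112),(285,338),(12,228))]
P("box",sum(c)/4,[np.linalg.norm(c[i]-c[i-1])for i in range(4)],[np.degrees(np.arctan2(*(c[i]-c[i-1])[1::-1])) for i in range(4)])
cs=[s.at(S1(*q),.075) for q in((70,370),(313,382),(290,555),(12,535))];P("boxS",sum(cs)/4)
P("ball",tri(t,T1(253,213),s,S1(108,387)))
P("collar top",t.at(T1(137,139),.099),"tri",tri(t,T1(137,139),s,S1(181,390)))
P("others vial cup beaker blower",t.at((315,245),.05),t.at((368,193),.05),t.at((307,313),.07),t.at((331,119),.05))
E
```

```text
holes [ 0.4475 -0.2359  0.0657] [ 0.4558 -0.2624  0.0662] alt [ 0.4515 -0.2399  0.0443] [ 0.4518 -0.258   0.0865]
top@ 0.064 [ 0.451  -0.2497  0.064 ] 0.0279 -72.4242
side@ 0.064 [ 0.4523 -0.2469  0.064 ] 0.0273
top@ 0.0657 [ 0.4509 -0.2493  0.0657] 0.0278 -72.4242
side@ 0.0657 [ 0.4524 -0.2488  0.0657] 0.0272
block [ 0.4507 -0.2495  0.064 ] [0.0298 0.0547 0.0281 0.0548]
box [0.5904 0.0905 0.075 ] [0.1569 0.196  0.1616 0.1947] [ -11.6484 -102.622   167.8682   76.0069]
boxS [0.5966 0.0922 0.075 ]
ball [0.5536 0.0377 0.1538]
collar top [0.6012 0.1253 0.099 ] tri [0.603  0.1252 0.1006]
others vial cup beaker blower [ 0.5017 -0.0958  0.05  ] [ 0.622  -0.1898  0.05  ] [ 0.3686 -0.0959  0.07  ] [ 0.7709 -0.0965  0.05  ]
```

```bash
python3 - <<'E'
from h import *
t,s=load()
# rectify hub plane z=.091 around well centre, world-aligned, 60mm square (world x right, y up) 
def rect(c,z,ctr,k=9,h=.032):
    n=int(2*h*1000*k/2)*1
    g=np.linspace(-h,h,400);X,Y=np.meshgrid(ctr[0]+g,ctr[1]-g)
    p=c.proj(np.stack([X,Y,np.full_like(X,z)],-1)).reshape(400,400,2).astype(np.float32)
    return cv2.remap(c.im,p[...,0],p[...,1],cv2.INTER_CUBIC)
mosaic([[rect(t,.091,(.600,.125)),rect(s,.091,(.6015,.125))]],"pics/hub.png")
E
```

```text
(400, 800, 3)
```

View pics/hub.png

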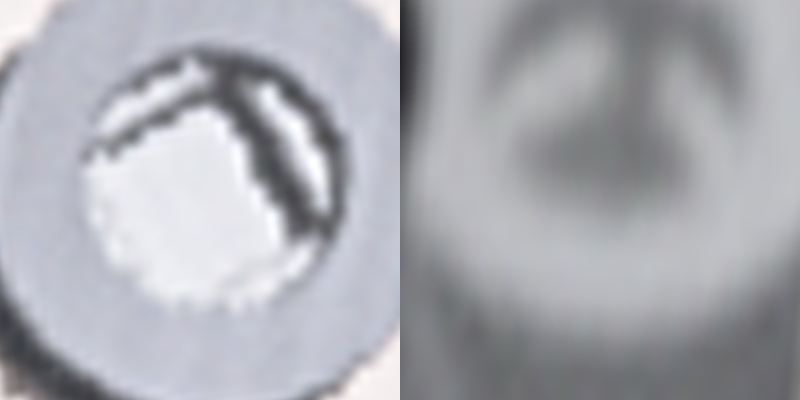

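The rectified hub (left panel) shows recess walls running (95,150)→(210,80) and (230,70)→(320,220), so the recess yaw is about 28–31° mod 90. I'll refine the collar centre and holder by edge scoring, then move.

```bash
python3 - <<'E'
from h import *
from scipy.ndimage import map_coordinates as mc
t,s=load()
def G(c):
    g=cv2.GaussianBlur(c.im.astype(np.float32),(0,0),.8);gx=cv2.Sobel(g,-1,1,0);gy=cv2.Sobel(g,-1,0,1)
    return np.sqrt((gx**2+gy**2).sum(2))
def score(g,c,P): p=c.proj(P);return mc(g,[p[:,1],p[:,0]],order=1).mean()
th=np.linspace(0,2*np.pi,120,False)
def circ(x,y,z,r): return np.c_[x+r*np.cos(th),y+r*np.sin(th),np.full(120,z)]
g=G(t);gs=G(s)
for n,c,gg,rs in(("top",t,g,(.038,.0205)),("top outer",t,g,(.038,)),("top inner",t,g,(.0205,)),("side",s,gs,(.038,))):
    b=max((sum(score(gg,c,circ(x,y,.099,r)) for r in rs),x,y) for x in np.arange(.592,.610,.0005) for y in np.arange(.116,.134,.0005));print(n,b)
b=np.array([ (score(g,t,circ(x,y,.023+.003,.028)),x,y) for x in np.arange(.440,.462,.0005) for y in np.arange(-.26,-.24,.0005)]);print("flange",b[b[:,0].argmax()])
e=np.linspace(-1,1,30)
def rc(x,y,z,yaw,a,b):
    q=np.r_[np.c_[e*a,0*e+b],np.c_[e*a,0*e-b],np.c_[0*e+a,e*b],np.c_[0*e-a,e*b]];R=np.array([[np.cos(yaw),-np.sin(yaw)],[np.sin(yaw),np.cos(yaw)]])
    q=q@R.T+[x,y];return np.c_[q,np.full(len(q),z)]
for n,c,gg in(("top",t,g),("side",s,gs)):
    b=max((score(gg,c,rc(x,y,.064,np.radians(w),.028,.015)),x,y,w) for x in np.arange(.444,.459,.001) for y in np.arange(-.257,-.242,.001) for w in range(-80,-63));print("block",n,b)
for a in(.0145,.016):
  for z in (.091,):
    L=[(score(g,t,rc(x,y,z,np.radians(w),a,a)),w,x,y) for w in range(0,90,2) for x in np.arange(.598,.605,.001) for y in np.arange(.122,.129,.001)];L.sort(reverse=True);print(a,[(round(l[0]),l[1],round(l[2],3),round(l[3],3)) for l in L[:5]])
E
```

```text
top (np.float32(546.4509), np.float64(0.600999999999999), np.float64(0.127))
top outer (np.float32(366.62802), np.float64(0.5954999999999996), np.float64(0.12050000000000001))
top inner (np.float32(236.63116), np.float64(0.6014999999999989), np.float64(0.127))
side (np.float32(388.8205), np.float64(0.6059999999999984), np.float64(0.1305))
flange [ 3.41162292e+02  4.50500000e-01 -2.49500000e-01]
block top (np.float32(319.55594), np.float64(0.452), np.float64(-0.248), -75)
block side (np.float32(311.93216), np.float64(0.452), np.float64(-0.248), -72)
0.0145 [(266, 30, np.float64(0.602), np.float64(0.124)), (265, 28, np.float64(0.602), np.float64(0.124)), (264, 26, np.float64(0.602), np.float64(0.123)), (264, 28, np.float64(0.602), np.float64(0.123)), (264, 26, np.float64(0.602), np.float64(0.124))]
0.016 [(239, 30, np.float64(0.602), np.float64(0.122)), (239, 32, np.float64(0.602), np.float64(0.122)), (237, 28, np.float64(0.602), np.float64(0.122)), (237, 34, np.float64(0.602), np.float64(0.122)), (235, 28, np.float64(0.601), np.float64(0.122))]
```

```bash
python3 -m pendant '[[-1,0,0,0,0,0,-0.08],[-1,0,0,0,0,0,-0.16]]' 20
```

```text
time: 0.35
ee_pos: [0.253, -0.5713, 0.2361]
eef_rot: [0.929, 0.37, -0.0, -0.0]
ft_force: [-0.7, 1.0, 0.4]
width: 0.0871
grip_force: 0.0
```

```bash
cat > go.py <<'E'
import sys,numpy as np
from bench import r
from scipy.spatial.transform import Rotation as Ro
def go(x,y,z,yaw):
    s=r.read_state();M=Ro.from_quat(s["eef_rot"]);yt=np.radians(yaw)
    Y=np.array([np.cos(yt),np.sin(yt),0]);Z=np.array([0,0,-1]);T=Ro.from_matrix(np.c_[np.cross(Y,Z),Y,Z])
    print("sh",np.round(M.inv().apply(np.array([x,y,z])-s["ee_pos"])/.3,4),"rot",np.round(np.degrees((M.inv()*T).as_rotvec())/120,4),"F",np.round(s["ft_force"],1),"w",round(s["width"],4),"p",np.round(s["ee_pos"],4))
if __name__=="__main__": go(*map(float,sys.argv[1:]))
E
python3 -m pendant '[[-1,0.15,-0.04,0,0,0,-0.08],[-1,0.3,-0.08,0,0,0,-0.16],[-1,0.45,-0.12,0,0,0,-0.25],[-1,0.6,-0.16,0,0,0,-0.34],[-1,0.75,-0.2,0,0,0,-0.43],[-1,0.9,-0.24,0,0,0,-0.53],[-1,0.9,-0.24,0,0,0,-0.53]]' && python3 go.py .4515 -.249 .115 17
```

```text
time: 1.23
ee_pos: [0.4032, -0.331, 0.2366]
eef_rot: [0.594, 0.805, 0.0, -0.0]
ft_force: [-0.7, -1.5, -0.3]
width: 0.0872
grip_force: 0.0
sh [0.2133 0.2342 0.4056] rot [ 0.0004 -0.0003  0.0015] F [-0.7 -1.5 -0.3] w 0.0872 p [ 0.4032 -0.331   0.2366]
```

```bash
python3 -m pendant '[[-1,0.07,0.08,0.13,0,0,0],[-1,0.14,0.16,0.26,0,0,0],[-1,0.213,0.234,0.405,0,0,0],[-1,0.213,0.234,0.405,0,0,0],[-1,0.213,0.234,0.405,0,0,0]]' && python3 go.py .4515 -.249 .046 17 && python3 - <<'E'
from h import *
t,s=snap()
mosaic([[t.crop(345,235,95,90,4),s.crop(180,230,110,110,3)]],"pics/pre.png")
E
```

```text
time: 1.85
ee_pos: [0.4497, -0.2545, 0.1155]
eef_rot: [0.598, 0.802, -0.0, 0.0]
ft_force: [0.6, 0.8, -0.1]
width: 0.0871
grip_force: 0.0
sh [0.0161 0.011  0.2318] rot [-0.0001  0.0003 -0.0035] F [ 0.6  0.8 -0.1] w 0.0871 p [ 0.4497 -0.2545  0.1155]
(360, 710, 3)
```

View pics/pre.png

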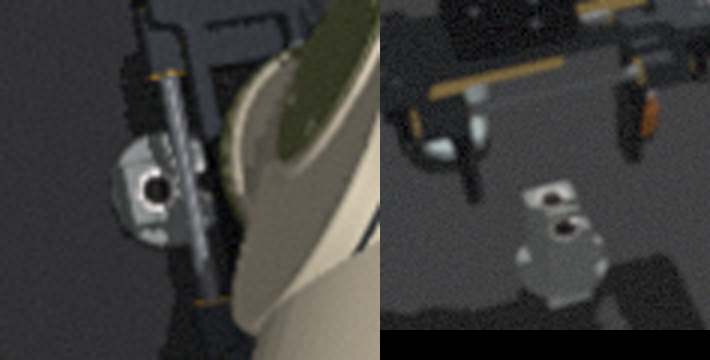

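The fingers straddle the block, with the closing axis parallel to its y. The measured pose is about 5 mm off target, so I'll hold and check that it settles.

```bash
python3 -m pendant '[[-1,0,0,0,0,0,0],[-1,0,0,0,0,0,0]]' && python3 go.py .4515 -.249 .046 17
```

```text
time: 2.2
ee_pos: [0.45, -0.2538, 0.1156]
eef_rot: [0.597, 0.802, -0.0, 0.001]
ft_force: [-1.1, -0.7, -0.2]
width: 0.0867
grip_force: 0.0
sh [0.0141 0.0092 0.232 ] rot [ 0.0002  0.0004 -0.0031] F [-1.1 -0.7 -0.2] w 0.0867 p [ 0.45   -0.2538  0.1156]
```

```bash
python3 -m pendant '[[-1,0.014,0.009,0.06,0,0,-0.003],[-1,0.014,0.009,0.12,0,0,-0.003],[-1,0.014,0.009,0.18,0,0,-0.003],[-1,0.014,0.009,0.232,0,0,-0.003],[-1,0.014,0.009,0.232,0,0,-0.003],[-1,0.014,0.009,0.232,0,0,-0.003]]' && python3 go.py .4515 -.249 .046 17 
```

```text
time: 2.95
ee_pos: [0.4517, -0.2485, 0.0457]
eef_rot: [0.595, 0.804, 0.0, 0.0]
ft_force: [-0.0, -0.1, -0.5]
width: 0.0867
grip_force: 0.0
sh [-0.0016 -0.0012 -0.0009] rot [0.0002 0.0002 0.0004] F [-0.  -0.1 -0.5] w 0.0867 p [ 0.4517 -0.2485  0.0457]
```

```bash
python3 -m pendant '[[1,0,0,0,0,0,0],[1,0,0,0,0,0,0],[1,0,0,0,0,0,0],[1,0,0,0,0,0,0],[1,0,0,0,0,0,0],[1,0,0,0,0,0,0]]' 25 && python3 go.py .4515 -.249 .20 17
```

```text
time: 3.7
ee_pos: [0.4514, -0.2483, 0.0454]
eef_rot: [0.595, 0.804, -0.0, 0.0]
ft_force: [0.2, 0.2, -0.6]
width: 0.0352
grip_force: 0.0
sh [-2.300e-03 -2.000e-04 -5.152e-01] rot [0.     0.     0.0003] F [ 0.2  0.2 -0.6] w 0.0352 p [ 0.4514 -0.2483  0.0454]
```

Still closing; continue, then lift.

```bash
python3 -m pendant '[[1,0,0,0,0,0,0],[1,0,0,0,0,0,0],[1,0,0,0,0,0,0]]' 25 && python3 -m pendant '[[1,0,0,-0.1,0,0,0],[1,0,0,-0.25,0,0,0],[1,0,0,-0.4,0,0,0],[1,0,0,-0.52,0,0,0],[1,0,0,-0.52,0,0,0],[1,0,0,-0.52,0,0,0]]' 25 && python3 - <<'E'
from h import *
from go import go
t,s=snap()
go(.6015,.125,.2,29)
from bench import r
R=r.read_state();p=t.proj([R["ee_pos"]])[0].astype(int);q=s.proj([R["ee_pos"]])[0].astype(int);print(p,q,R["ft_force"])
mosaic([[t.crop(p[0]-45,p[1]-45,90,90,4),s.crop(q[0]-45,q[1]-35,90,90,4)]],"pics/grip.png")
E
```

```text
time: 4.08
ee_pos: [0.4513, -0.2483, 0.0454]
eef_rot: [0.595, 0.804, -0.0, -0.0]
ft_force: [0.1, 0.2, -0.1]
width: 0.0301
grip_force: 24.9
time: 4.82
ee_pos: [0.4509, -0.2482, 0.2006]
eef_rot: [0.595, 0.804, -0.0, -0.001]
ft_force: [0.4, 0.4, -1.9]
width: 0.0294
grip_force: 24.9
sh [1.0416e+00 8.4510e-01 7.0000e-04] rot [-0.0006 -0.0009 -0.0997] F [ 0.  -0.2 -0.7] w 0.0298 p [ 0.4507 -0.2481  0.2001]
[407 276] [232 241] [ 0.00789207 -0.21461532 -0.72665773]
(360, 720, 3)
```

View pics/grip.png

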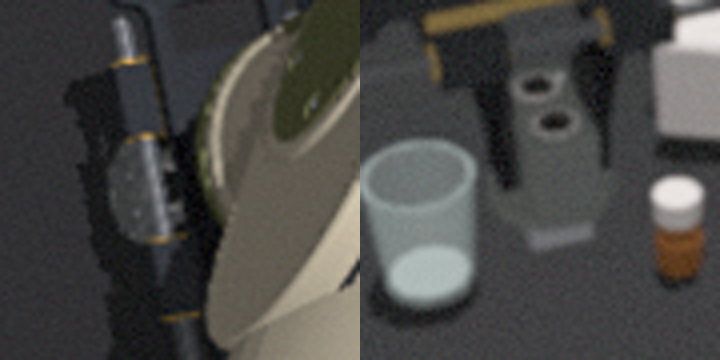

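Gripped and upright: width 30 mm, and the foot is visible at mosaic (560,235). I'll check where the holder sits in the grip while transporting at a height that clears the lever ball.

```bash
python3 - <<'E'
from h import *
from bench import r
from scipy.spatial.transform import Rotation as Ro
t,s=load();R=r.read_state()
uv=(187+188.5/4-.5,206+103.5/4-.5)
P=s.at(uv,.1998+.0186);print(P-R["ee_pos"],Ro.from_quat(R["eef_rot"]).inv().apply(P-R["ee_pos"]))
# calibrate: 
E
python3 -m pendant '[[1,0.08,0.06,-0.1,0,0,0],[1,0.18,0.14,-0.2,0,0,0],[1,0.3,0.24,-0.2,0,0,-0.03],[1,0.42,0.34,-0.2,0,0,-0.06],[1,0.54,0.44,-0.2,0,0,-0.1],[1,0.66,0.54,-0.2,0,0,-0.1],[1,0.7,0.56,-0.2,0,0,-0.1],[1,0.7,0.56,-0.2,0,0,-0.1]]' && python3 go.py .6015 .125 .23 29
```

```text
[0.00268168 0.00328373 0.01834272] [ 0.00238485  0.00349938 -0.01834384]
time: 5.92
ee_pos: [0.5501, 0.0022, 0.2605]
eef_rot: [0.507, 0.862, -0.0, -0.001]
ft_force: [-0.0, -1.4, -1.4]
width: 0.03
grip_force: 24.9
sh [0.2738 0.3492 0.1016] rot [-0.0006 -0.0005  0.0011] F [-0.  -1.4 -1.4] w 0.03 p [0.5501 0.0022 0.2605]
```

```bash
python3 -m pendant '[[1,0.1,0.12,0,0,0,0],[1,0.2,0.24,0,0,0,0],[1,0.27,0.35,0,0,0,0],[1,0.27,0.35,0,0,0,0],[1,0.27,0.35,0,0,0,0]]' && python3 go.py .6005 .1265 .152 29
```

```text
time: 6.55
ee_pos: [0.603, 0.1212, 0.2608]
eef_rot: [0.508, 0.861, -0.001, -0.0]
ft_force: [-0.1, -1.2, -1.6]
width: 0.03
grip_force: 24.9
sh [0.0197 0.0018 0.3628] rot [-0.0007  0.0004 -0.0007] F [-0.1 -1.2 -1.6] w 0.03 p [0.603  0.1212 0.2608]
```

```bash
python3 -m pendant '[[1,0.02,0.002,0.1,0,0,0],[1,0.02,0.002,0.2,0,0,0],[1,0.02,0.002,0.3,0,0,0],[1,0.02,0.002,0.363,0,0,0],[1,0.02,0.002,0.363,0,0,0],[1,0.02,0.002,0.363,0,0,0]]' && python3 go.py .6005 .1265 .135 29; python3 - <<'E'
from h import *
t,s=snap()
mosaic([[t.crop(165,130,90,85,4),s.crop(255,120,100,110,4)]],"pics/over.png")
E
```

```text
time: 7.3
ee_pos: [0.6012, 0.1287, 0.1538]
eef_rot: [0.507, 0.862, 0.0, 0.001]
ft_force: [0.2, 0.2, -1.5]
width: 0.0299
grip_force: 24.9
sh [-0.0054 -0.0056  0.0627] rot [0.0007 0.0003 0.    ] F [ 0.2  0.2 -1.5] w 0.0299 p [0.6012 0.1287 0.1538]
(440, 760, 3)
```

View pics/over.png

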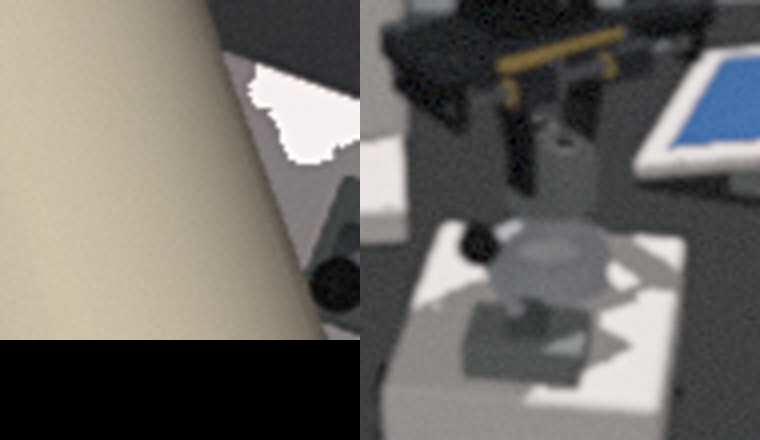

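The side view shows the holder above the collar, with tube holes near mosaic (543,122) and (563,142) and the collar centred near (552,255). I'll compare both positions through this one camera so its bias cancels.

```bash
python3 - <<'E'
from h import *
from bench import r
t,s=load();p=r.read_state()["ee_pos"]
f=lambda u,v:((u-360+.5)/4+254.5,(v+.5)/4+119.5)
h=s.at(f(553,132),p[2]+.0186)
from scipy.ndimage import map_coordinates as mc
# collar outer rim in side: initial hand points ellipse (122..237 x in S1 mosaic)
S1=lambda u,v:((u+.5)/4+257.5,(v-345+.5)/4+169.5)
for uv in((181,390),(179,392)): print("well side",s.at(S1(*uv),.099))
print("holder side",h,"tcp",p)
print("expected holes px at tcp",s.proj([p+[0,0,.0186]]),f(553,132),"collar px for (.601,.1255)",s.proj([[.601,.1255,.099]]))
E
```

```text
well side [0.60552193 0.12897498 0.099     ]
well side [0.6040509  0.12656122 0.099     ]
holder side [0.60577499 0.13699333 0.17249862] tcp [0.60119037 0.12910876 0.15389862]
expected holes px at tcp [[301.28021491 154.13592344]] (302.875, 152.625) collar px for (.601,.1255) [[301.1865839  181.63535285]]
```

```bash
python3 -m pendant '[[1,-0.006,-0.0055,0,0,0,0],[1,-0.006,-0.0055,0.01,0,0,0],[1,-0.006,-0.0055,0.02,0,0,0],[1,-0.006,-0.0055,0.03,0,0,0],[1,-0.006,-0.0055,0.038,0,0,0],[1,-0.006,-0.0055,0.046,0,0,0],[1,-0.006,-0.0055,0.046,0,0,0]]' && python3 go.py .6005 .126 .135 29
```

```text
time: 8.28
ee_pos: [0.5999, 0.1266, 0.1385]
eef_rot: [0.507, 0.862, -0.0, -0.0]
ft_force: [-0.4, 0.7, -2.3]
width: 0.0299
grip_force: 24.9
sh [-0.0028  0.0009  0.0117] rot [-0.0002 -0.      0.0003] F [-0.4  0.7 -2.3] w 0.0299 p [0.5999 0.1266 0.1385]
```

In the well, 6 mm below the rim with no contact. Pressing down gently.

```bash
python3 -m pendant '[[1,0,0,0.004,0,0,0],[1,0,0,0.008,0,0,0],[1,0,0,0.012,0,0,0],[1,0,0,0.016,0,0,0],[1,0,0,0.016,0,0,0]]' && python3 go.py .6005 .126 .1245 29
```

```text
time: 8.9
ee_pos: [0.5999, 0.1266, 0.1338]
eef_rot: [0.507, 0.862, -0.0, -0.0]
ft_force: [-0.5, -0.4, -1.3]
width: 0.0301
grip_force: 24.9
sh [-0.0027  0.0008  0.0311] rot [-0.0001  0.      0.0004] F [-0.5 -0.4 -1.3] w 0.0301 p [0.5999 0.1266 0.1338]
```

The foot is 2.7 mm below the hub top with no force, so it's entering the recess. Continuing.

```bash
python3 -m pendant '[[1,0,0,0.005,0,0,0],[1,0,0,0.01,0,0,0],[1,0,0,0.015,0,0,0],[1,0,0,0.02,0,0,0],[1,0,0,0.025,0,0,0],[1,0,0,0.025,0,0,0]]' && python3 go.py .6005 .126 .1245 29
```

```text
time: 9.65
ee_pos: [0.5999, 0.1266, 0.1263]
eef_rot: [0.507, 0.862, -0.0, -0.0]
ft_force: [-0.5, 0.0, -0.6]
width: 0.0302
grip_force: 24.9
sh [-0.0026  0.0008  0.0059] rot [-0.0001  0.      0.0004] F [-0.5  0.  -0.6] w 0.0302 p [0.5999 0.1266 0.1263]
```

```bash
python3 -m pendant '[[1,0,0,0.003,0,0,0],[1,0,0,0.006,0,0,0],[1,0,0,0.008,0,0,0],[1,0,0,0.01,0,0,0],[1,0,0,0.01,0,0,0]]' && python3 go.py .6005 .126 .1245 29
```

```text
time: 10.28
ee_pos: [0.5999, 0.1266, 0.1244]
eef_rot: [0.507, 0.862, -0.0, 0.0]
ft_force: [-5.1, -1.5, 7.8]
width: 0.03
grip_force: 24.9
sh [-0.0029  0.0007 -0.0004] rot [-0.      0.0003  0.0004] F [-5.1 -1.5  7.8] w 0.03 p [0.5999 0.1266 0.1244]
```

Contact at 7.8 N exactly at the seated height (TCP 0.1244). Release and retreat up.

```bash
python3 -m pendant '[[1,0,0,-0.003,0,0,0],[-0.5,0,0,-0.003,0,0,0],[-0.5,0,0,-0.003,0,0,0],[-0.5,0,0,-0.003,0,0,0],[-0.5,0,0,-0.003,0,0,0],[-0.5,0,0,-0.003,0,0,0]]' && python3 -m pendant '[[-0.5,0,0,-0.1,0,0,0],[-0.5,0,0,-0.25,0,0,0],[-0.5,0,0,-0.4,0,0,0],[-0.5,0,0,-0.4,0,0,0],[-0.5,0,0,-0.4,0,0,0]]' && python3 go.py .515 .04 .26 29
```

```text
time: 11.02
ee_pos: [0.6, 0.1266, 0.1243]
eef_rot: [0.507, 0.862, -0.0, 0.0]
ft_force: [-0.1, 0.4, 0.4]
width: 0.064
grip_force: 0.0
time: 11.65
ee_pos: [0.5998, 0.1264, 0.2437]
eef_rot: [0.507, 0.862, -0.0, -0.0]
ft_force: [0.5, 0.4, -0.4]
width: 0.0654
grip_force: 0.0
sh [-0.1148 -0.3869 -0.054 ] rot [-0.0003  0.0001  0.0003] F [ 0.5  0.4 -0.4] w 0.0654 p [0.5998 0.1264 0.2437]
```

Now the lever: rotate the tool so the closed fingers push flat along the shaker's +x, starting behind the ball.

```bash
python3 -m pendant '[[1,-0.03,-0.1,-0.03,0,0,-0.08],[1,-0.06,-0.2,-0.03,0,0,-0.16],[1,-0.09,-0.3,-0.03,0,0,-0.24],[1,-0.1,-0.39,-0.03,0,0,-0.32],[1,-0.1,-0.39,-0.03,0,0,-0.403],[1,-0.1,-0.39,-0.03,0,0,-0.403],[1,-0.1,-0.39,-0.03,0,0,-0.403]]' && python3 go.py .512 .0453 .15 77.4; python3 - <<'E'
from h import *
t,s=snap()
cv2.imwrite("pics/seat.png",np.hstack([t.crop(160,125,140,125,3)[:375,:400],cv2.copyMakeBorder(s.crop(250,130,100,90,4),0,15,0,0,0)]))
E
```

```text
time: 12.52
ee_pos: [0.5121, 0.0437, 0.2527]
eef_rot: [0.112, 0.994, 0.0, -0.001]
ft_force: [0.4, 1.3, 0.2]
width: 0.0042
grip_force: 0.0
sh [0.001  0.005  0.3423] rot [ 0.0001 -0.0005 -0.0017] F [0.4 1.3 0.2] w 0.0042 p [0.5121 0.0437 0.2527]
```

View pics/seat.png

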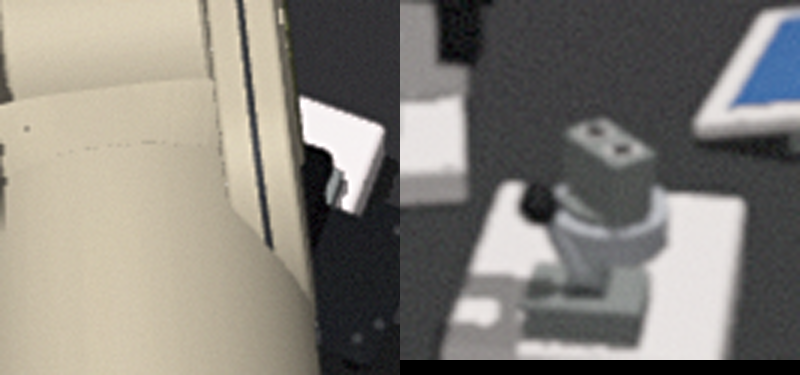

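The side view shows the holder seated flush, with the flange on the rim near (610,215), and the lever ball open at (538,203). Descending behind the ball.

```bash
python3 -m pendant '[[1,0.001,0.005,0.1,0,0,0],[1,0.001,0.005,0.22,0,0,0],[1,0.001,0.005,0.342,0,0,0],[1,0.001,0.005,0.342,0,0,0],[1,0.001,0.005,0.342,0,0,0]]' && python3 go.py .5848 .0291 .15 77.4
```

```text
time: 13.25
ee_pos: [0.513, 0.0455, 0.152]
eef_rot: [0.11, 0.994, 0.0, 0.001]
ft_force: [1.1, 0.1, 0.5]
width: 0.0005
grip_force: 0.0
sh [-0.2457 -0.0012  0.0071] rot [ 0.0003  0.0005 -0.0001] F [1.1 0.1 0.5] w 0.0005 p [0.513  0.0455 0.152 ]
```

```bash
python3 -m pendant '[[1,-0.03,0,0.005,0,0,0],[1,-0.06,0,0.005,0,0,0],[1,-0.09,0,0.005,0,0,0],[1,-0.12,0,0.005,0,0,0],[1,-0.15,0,0.005,0,0,0],[1,-0.18,0,0.005,0,0,0],[1,-0.2,0,0.005,0,0,0],[1,-0.22,0,0.005,0,0,0]]' && python3 go.py .5848 .0291 .15 77.4
```

```text
time: 14.25
ee_pos: [0.5769, 0.0306, 0.149]
eef_rot: [0.11, 0.994, -0.0, -0.0]
ft_force: [-1.6, 1.0, -1.1]
width: 0.0005
grip_force: 0.7
sh [-0.0269  0.001  -0.0033] rot [-0.0001 -0.0002 -0.    ] F [-1.6  1.  -1.1] w 0.0005 p [0.5769 0.0306 0.149 ]
```

Pushing with about 1.6 N, as expected. Go on in small steps until the stop is felt.

```bash
python3 -m pendant '[[1,-0.01,0,0,0,0,0],[1,-0.018,0,0,0,0,0],[1,-0.026,0,0,0,0,0],[1,-0.026,0,0,0,0,0]]' && python3 go.py .5848 .0291 .15 77.4;  python3 -m pendant '[[1,-0.004,0,0,0,0,0],[1,-0.008,0,0,0,0,0],[1,-0.008,0,0,0,0,0]]'
```

```text
time: 14.75
ee_pos: [0.5844, 0.029, 0.1493]
eef_rot: [0.11, 0.994, -0.0, 0.0]
ft_force: [-0.4, -0.0, 0.3]
width: 0.0005
grip_force: 0.3
sh [-0.0012  0.0006 -0.0024] rot [-0.      0.0001  0.    ] F [-0.4 -0.   0.3] w 0.0005 p [0.5844 0.029  0.1493]
time: 15.12
ee_pos: [0.5857, 0.0288, 0.1491]
eef_rot: [0.109, 0.994, -0.0, -0.001]
ft_force: [-6.0, 0.7, 2.3]
width: 0.0001
grip_force: 3.1
```

```bash
python3 -m pendant '[[1,-0.004,0,0,0,0,0],[1,-0.004,0,0,0,0,0],[1,-0.004,0,0,0,0,0]]'
```

```text
time: 15.5
ee_pos: [0.5859, 0.0288, 0.1489]
eef_rot: [0.109, 0.994, -0.0, -0.002]
ft_force: [-11.8, 1.9, 4.3]
width: 0.0003
grip_force: 5.5
```

Hard stop: 12 N with no further motion. Back off along -x, rise, clear the view and check.

```bash
python3 -m pendant '[[1,0.03,0,0,0,0,0],[1,0.08,0,0,0,0,0],[1,0.12,0,-0.1,0,0,0],[1,0.2,0,-0.25,0,0,0],[1,0.3,0.2,-0.35,0,0,0],[1,0.4,0.3,-0.35,0,0,0],[1,0.4,-0.3,-0.35,0,0,0],[1,0.4,-0.5,-0.35,0,0,0]]' && python3 - <<'E'
from h import *
t,s=snap()
cv2.imwrite("pics/end.png",np.hstack([cv2.resize(t.im,(400,300)),s.crop(250,130,100,75,4)]))
E
```

```text
time: 16.5
ee_pos: [0.4627, 0.0201, 0.2546]
eef_rot: [0.108, 0.994, -0.0, 0.001]
ft_force: [1.1, -2.0, -0.2]
width: 0.0003
grip_force: 0.0
```

View pics/end.png

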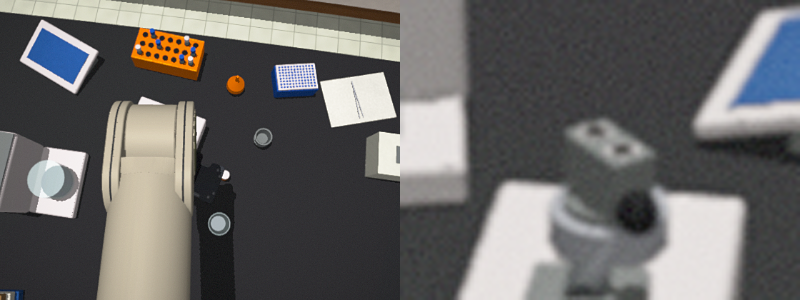

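The ball is now over on the +x side at (635,212), the holder is still seated, and the beaker, vial, cup and blower are at their original pixels.

```bash
python3 -m pendant '[[1,0,0,0,0,0,0],[1,0,0,0,0,0,0]]'; python3 -c "
from bench import r
print(r.close_job())"
```

```text
time: 16.85
ee_pos: [0.4633, 0.0214, 0.2544]
eef_rot: [0.109, 0.994, 0.0, 0.0]
ft_force: [-0.1, 0.7, -0.1]
width: 0.0002
grip_force: 0.0
the job is handed in; nothing more can be done
None
```

The holder is seated flush on the well's rim (it dropped in at the yaw read from the camera, so no turning was needed), the lever is locked against its stop, nothing else moved, and the job was handed in at about 17 s.

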